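# Dry-run the decorating line on a tile

## Task

Do a dry run of the decorating pass: with the fingertips pointing down (closed together serves best), trace the blue line on the white tile from its end at the green disc all the way to its end at the red disc, keeping the fingertips centred over the line and about a centimetre above it, without touching the tile. Then press the green button on the grey control box down to confirm the path, and let it come up again. Leave the discs, pots, other things and the red button alone.

Things in the scene. Friction and masses are not known exactly. Their poses are not given: they have to be found in the camera images.
- line0 (a point): point 0 of the nine points line0 to line8 on the blue line, at the height of the tile's top face (24 mm above the table); neighbours lie 32 mm apart along the line, z is up; line0 is one end of the line
- line1 (a point): point 1 of the nine points line0 to line8 on the blue line, at the height of the tile's top face (24 mm above the table); neighbours lie 32 mm apart along the line
- line2 (a point): point 2 of the nine points line0 to line8 on the blue line, at the height of the tile's top face (24 mm above the table); neighbours lie 32 mm apart along the line
- line3 (a point): point 3 of the nine points line0 to line8 on the blue line, at the height of the tile's top face (24 mm above the table); neighbours lie 32 mm apart along the line
- line4 (a point): point 4 of the nine points line0 to line8 on the blue line, at the height of the tile's top face (24 mm above the table); neighbours lie 32 mm apart along the line
- line5 (a point): point 5 of the nine points line0 to line8 on the blue line, at the height of the tile's top face (24 mm above the table); neighbours lie 32 mm apart along the line
- line6 (a point): point 6 of the nine points line0 to line8 on the blue line, at the height of the tile's top face (24 mm above the table); neighbours lie 32 mm apart along the line
- line7 (a point): point 7 of the nine points line0 to line8 on the blue line, at the height of the tile's top face (24 mm above the table); neighbours lie 32 mm apart along the line
- line8 (a point): point 8 of the nine points line0 to line8 on the blue line, at the height of the tile's top face (24 mm above the table); neighbours lie 32 mm apart along the line; line8 is the other end of the line
- tile: white glazed tile 200 x 290 mm, 12 mm thick, on a plywood board 240 x 320 mm, 12 mm thick; fixed to the table. Origin at the centre of the board's underside, on the table; y along the long side, z up. The blue line (7 mm wide, 1 mm proud) is one full sine wave along y: x = 45 mm * sin(180 deg * y / 85 mm), y from -85 (line0) to +85 mm (line8)
- chip_green: loose green disc, 24 mm across, 6 mm thick, on the tile about 45 mm beyond the end where the line starts (either end, differs from run to run); origin at the centre of its underside
- chip_red: loose red disc, same size, about 45 mm beyond the end where the line finishes; origin at the centre of its underside
- pot_a: loose brown miniature pot, 44 mm across, 36 mm high, standing on the tile in a bend of the line; origin at the centre of its underside
- pot_b: loose yellow miniature pot, 44 mm across, 36 mm high, in the other bend; origin at the centre of its underside
- bowl: loose blue bowl, 116 mm across, 45 mm high, on the table beside the tile; origin under its centre
- cup: loose brown cup, 72 mm across, 80 mm high, on the table beside the tile; origin under its centre
- spatula: loose spatula, 190 mm long, lying on the table on the robot's side of the tile; origin about mid-length, on the table
- ok_top (a point): centre of the top face of the green button, 30 mm across, pointing up, on a fixed grey control box 85 x 140 mm, 45 mm high; z is up
- ok (a joint): green button: 0 = up, 0.006 m = fully down; springs back; 4 N pushes it fully down
- stop_top (a point): centre of the top face of the red button, same size, on the same box 68 mm from the green one
- stop (a joint): red button: 0 = up, 0.006 m = fully down

How it is judged (in metres and radians):
On the way, in this order (a step that is already met when the one before it is completed fails the run):
1. the fingertips pass close over point 1 of 9 of the line, counted from the green disc's end (((horizontal distance between chip_green and line0 below 0.06 m and horizontal distance between the grasp point and line0 below 0.012 m and z of the grasp point in the frame of line0 below 0.045 m) or (horizontal distance between chip_green and line8 below 0.06 m and horizontal distance between the grasp point and line8 below 0.012 m and z of the grasp point in the frame of line8 below 0.045 m))).
2. the fingertips pass close over point 2 of 9 of the line, counted from the green disc's end (((horizontal distance between chip_green and line0 below 0.06 m and horizontal distance between the grasp point and line1 below 0.012 m and z of the grasp point in the frame of line1 below 0.045 m) or (horizontal distance between chip_green and line8 below 0.06 m and horizontal distance between the grasp point and line7 below 0.012 m and z of the grasp point in the frame of line7 below 0.045 m))).
3. the fingertips pass close over point 3 of 9 of the line, counted from the green disc's end (((horizontal distance between chip_green and line0 below 0.06 m and horizontal distance between the grasp point and line2 below 0.012 m and z of the grasp point in the frame of line2 below 0.045 m) or (horizontal distance between chip_green and line8 below 0.06 m and horizontal distance between the grasp point and line6 below 0.012 m and z of the grasp point in the frame of line6 below 0.045 m))).
4. the fingertips pass close over point 4 of 9 of the line, counted from the green disc's end (((horizontal distance between chip_green and line0 below 0.06 m and horizontal distance between the grasp point and line3 below 0.012 m and z of the grasp point in the frame of line3 below 0.045 m) or (horizontal distance between chip_green and line8 below 0.06 m and horizontal distance between the grasp point and line5 below 0.012 m and z of the grasp point in the frame of line5 below 0.045 m))).
5. the fingertips pass close over point 5 of 9 of the line, counted from the green disc's end (((horizontal distance between chip_green and line0 below 0.06 m and horizontal distance between the grasp point and line4 below 0.012 m and z of the grasp point in the frame of line4 below 0.045 m) or (horizontal distance between chip_green and line8 below 0.06 m and horizontal distance between the grasp point and line4 below 0.012 m and z of the grasp point in the frame of line4 below 0.045 m))).
6. the fingertips pass close over point 6 of 9 of the line, counted from the green disc's end (((horizontal distance between chip_green and line0 below 0.06 m and horizontal distance between the grasp point and line5 below 0.012 m and z of the grasp point in the frame of line5 below 0.045 m) or (horizontal distance between chip_green and line8 below 0.06 m and horizontal distance between the grasp point and line3 below 0.012 m and z of the grasp point in the frame of line3 below 0.045 m))).
7. the fingertips pass close over point 7 of 9 of the line, counted from the green disc's end (((horizontal distance between chip_green and line0 below 0.06 m and horizontal distance between the grasp point and line6 below 0.012 m and z of the grasp point in the frame of line6 below 0.045 m) or (horizontal distance between chip_green and line8 below 0.06 m and horizontal distance between the grasp point and line2 below 0.012 m and z of the grasp point in the frame of line2 below 0.045 m))).
8. the fingertips pass close over point 8 of 9 of the line, counted from the green disc's end (((horizontal distance between chip_green and line0 below 0.06 m and horizontal distance between the grasp point and line7 below 0.012 m and z of the grasp point in the frame of line7 below 0.045 m) or (horizontal distance between chip_green and line8 below 0.06 m and horizontal distance between the grasp point and line1 below 0.012 m and z of the grasp point in the frame of line1 below 0.045 m))).
9. the fingertips pass close over point 9 of 9 of the line, counted from the green disc's end (((horizontal distance between chip_green and line0 below 0.06 m and horizontal distance between the grasp point and line8 below 0.012 m and z of the grasp point in the frame of line8 below 0.045 m) or (horizontal distance between chip_green and line8 below 0.06 m and horizontal distance between the grasp point and line0 below 0.012 m and z of the grasp point in the frame of line0 below 0.045 m))).
10. then the green button is pressed down (value of joint ok above 0.004 m), for 0.05 s.
At the end, for the whole second after the job is handed in: Traced in order from the green to the red disc (midpoint of the finger pads within 12 mm sideways of each of the nine points, tips under about 25 mm above the tile), then green button pressed 4 mm or more; now both buttons are up and every loose thing is at rest within 10 mm of its start (value of joint each of ok, stop below 0.002 m and distance of each of chip_green, chip_red, pot_a, pot_b, bowl, cup, spatula from where it was at the start of the episode below 0.01 m and linear speed of each of chip_green, chip_red, pot_a, pot_b, bowl, cup, spatula below 0.02 m/s); the robot touches nothing.
It fails at once if the robot touches the tile or its board (contact force between any of the fingers, the arm and tile above 0.5 N).
It fails at once if the red button is pressed (value of joint stop above 0.002 m).
It fails at once if a loose thing (disc, pot, bowl, cup or spatula) is lifted or moved by more than 10 mm (distance of any of chip_green, chip_red, pot_a, pot_b, bowl, cup, spatula from where it was at the start of the episode above 0.01 m).
It also fails if it takes over 48 s, if anything falls off the work surface, if the arm or the gripper's body presses on something with over 40 N, if the wrist force passes 120 N, or if a joint passes its speed limit or range.

## Robot

A 6-joint arm with a two-finger parallel gripper is mounted at the origin on the work surface. World frame = base frame: x ahead of the robot, y to its left, z up, the work surface at z = 0. Lengths are in mm, angles in rad, forces in N, time in s.
With the tool pointing down it reaches from about 275 to 1000 mm from the base axis. Payload 8.4 kg.
Tool frame: the origin (TCP) lies at the centre of the arm's flange, where the gripper is bolted on; the fingertips stand r.tip_extent ahead of it and the grasp point (between the pads) lies 155 mm ahead of it (r.tip_extent is the distance from the TCP to the fingertips, in mm); z points along the fingers, y is the direction in which the jaws open and shut (so a half turn about z gives the same grasp; the last joint's range is limited). The gripper opens to 85 mm and grips with 20 to 120 N. Pads are 22 mm wide; open, the fingers measure 114 mm over their backs; the gripper's body (76 mm by 85 mm) begins 54 mm behind the grasp point. The pads swing forward as they close: fully open they stand 13 mm farther back than shut.
Start: joints at [-1.35, 0.353, 1.633, -0, 1.155, -0.002], TCP at [138.099, -609.556, 404.681] pointing down, gripper open.
Joint ranges: [-2.63, 2.63], [-0.92, 2.1], [0.06, 2.66], [-1.3, 4.44], [0, 2.69], [-3.02, 3.02]. Speed limits (rad/s): [2.22, 2.22, 2.79, 3.14, 3.14, 3.14].

## Interface

Orientations are given as [roll, pitch, yaw] about the fixed x, y, z axes, in that order (R = Rz(yaw) Ry(pitch) Rx(roll)).
In Python, from rig import sense, grab_frame, job, r gives the robot as it stands. The module is installed in compiled form; this text tells all that it offers.
- The arm moves only by the shell command python3 -m creep 'ROWS' [FORCE]. ROWS is JSON, a list of rows, each a list of 7 numbers: the turn, a rotation vector about the tool's x, y, z in rad, then the shift along the tool's x, y, z in mm, then the closure, from 0 (fully open) to 1 (shut). In form: [[wx, wy, wz, dx, dy, dz, fingers], ...]. A call has 1 to 10 rows; each row shifts and turns the pose as measured when the row begins, along the tool's axes as they then stand; what a row does not reach is not made up. A row lasts 1/12 s, in which the tool goes at most 41.7 mm and 7.16 degrees, less where a joint would pass 70% of its speed; a pose out of reach is approached as far as the arm can. A call with a gripper value outside its range is refused whole. The fingers move at their own pace and stop on an object; FORCE is the grip in N (left out, the last holds). Time passes only in rows, so rows that do not move let the fingers close. It gives the time, the measured TCP pose, the force and the opening at its end, in the units of the state.
- sense(): the state, without advancing time (a new reading comes with each control period).
- grab_frame(name): name is "side" or "top" or "wrist"; returns a dict with "color" (400x640x3 uint8, red, green, blue), "mtx" (3x3 intrinsics, pixels), "T" (4x4, takes a point from camera to world coordinates). Camera axes: x right, y down, z forward; pixel columns grow to the right and rows downward; lengths in mm; the calibration is good to about 2 mm. A picture is of the moment at which its call begins. There is no depth.
- job.sign_off(): hands the job in, once; it reports no verdict.
The state is a dict: "clock": time; "qpos": joint angles; "qvel": joint speeds; "joint_efforts": joint torques, N m; "eef_pos": TCP position; "tcp_rot": TCP orientation; "contact_force": force on the tool from outside, world axes, zero at the start; "wrist_torque": the same for the moment, N m; "opening": opening from 0.0 (shut) to 1.0 (fully open).
Only numpy, scipy, OpenCV 4.12 (cv2) and the standard library are available. Lean on these libraries where they do the work, as an engineer would, in place of code of your own. Each camera call takes 0.05 s, during which the arm holds its last target.

## Working session

There is one attempt and no reset: what is moved stays moved. The work goes in short steps, Python scripts to look and compute and a shell command to move; the robot and the scene stay as the last step left them, time stands still between calls to the robot, and variables do not carry over. Pictures are saved under pics/ and viewed, and the job is handed in when it is done.

```bash
mkdir -p pics; python3 - <<'E'
from rig import sense, grab_frame, r
import cv2
s=sense(); print(s, r.tip_extent)
for n in ("side","top","wrist"):
    f=grab_frame(n); cv2.imwrite(f"pics/{n}0.png",f["color"][:,:,::-1]); print(n,f["mtx"].round(1).tolist(),f["T"].round(3).tolist())
E
```

```text
{'clock': 0.0, 'qpos': array([-1.35043176e+00,  3.53599502e-01,  1.63418248e+00, -3.39559508e-05,
        1.15522049e+00, -2.41011854e-03]), 'qvel': array([-0.00137918, -0.00061967,  0.00105498, -0.00051365,  0.00129168,
       -0.00028935]), 'joint_efforts': array([ 2.60324166e-03, -6.05242109e+01, -3.42068267e+01,  2.92411969e-04,
        9.26928129e-03, -5.13749546e-05]), 'eef_pos': array([ 138.01625286, -609.29955608,  403.97121798]), 'tcp_rot': array([-3.14018277e+00,  2.76484877e-05,  2.22788434e-01]), 'contact_force': array([ 0.27878267,  0.86036294, -0.02326007]), 'wrist_torque': array([-0.01979048,  0.00639578,  0.03803672]), 'opening': 0.9991368067897911} 173.4
side [[399.6, 0.0, 321.6], [0.0, 399.6, 192.7], [0.0, 0.0, 1.0]] [[-0.978, -0.103, 0.179, 419.25], [-0.206, 0.557, -0.805, 729.203], [-0.017, -0.824, -0.566, 578.314], [0.0, 0.0, 0.0, 1.0]]
top [[447.5, 0.0, 319.6], [0.0, 447.5, 197.0], [0.0, 0.0, 1.0]] [[-0.002, -0.997, 0.078, 497.981], [-1.0, 0.003, 0.003, 11.474], [-0.003, -0.078, -0.997, 1048.231], [0.0, 0.0, 0.0, 1.0]]
wrist [[285.4, 0.0, 318.9], [0.0, 285.4, 201.6], [0.0, 0.0, 1.0]] [[0.221, -0.923, -0.316, 220.254], [-0.975, -0.209, -0.071, -591.026], [-0.001, 0.324, -0.946, 372.861], [0.0, 0.0, 0.0, 1.0]]
```

View pics/top0.png

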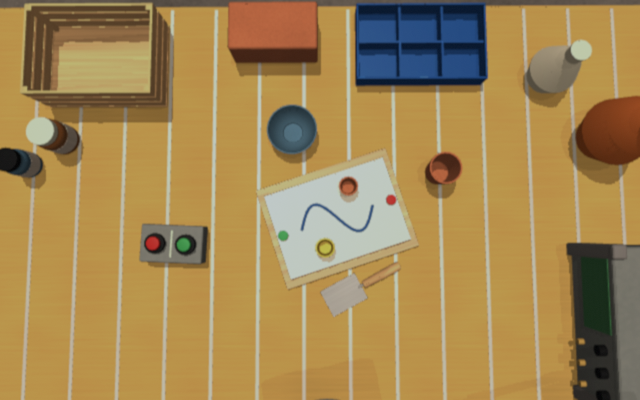

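View pics/side0.png

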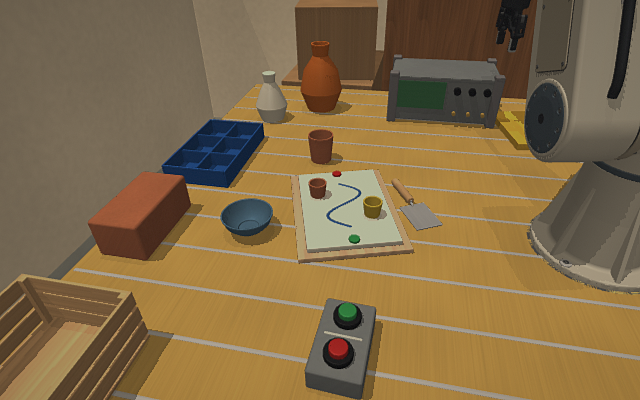

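The top view shows the tile centred near (338,219). The green disc is at (283,236), the line's start at (302,230), its end at (372,206) and the red disc at (391,200). The green button is at (185,244) and the red one at (153,243). The side view agrees. Next I'll measure these.

```bash
cat > h.py <<'E'
import numpy as np, cv2
def cast(f,px,z):
    px=np.atleast_2d(px).astype(float)
    d=np.c_[px,np.ones(len(px))]@np.linalg.inv(f["mtx"]).T@f["T"][:3,:3].T
    o=f["T"][:3,3]; return o+d*((z-o[2])/d[:,2])[:,None]
def hsv(f): return cv2.cvtColor(f["color"],cv2.COLOR_RGB2HSV)
def blobs(m,amin=15):
    n,l,st,c=cv2.connectedComponentsWithStats(m.astype(np.uint8)); return [(l==i,st[i,4],c[i]) for i in range(1,n) if st[i,4]>=amin]
E
python3 - <<'E'
from h import *; from rig import grab_frame
for n,roi in (("top",(255,150,420,290)),("side",(290,165,412,262))):
    f=grab_frame(n); H=hsv(f).astype(int); h,s,v=H[...,0],H[...,1],H[...,2]
    R=np.zeros(h.shape,bool); R[roi[1]:roi[3],roi[0]:roi[2]]=1
    print("==",n)
    white=R&(s<50)&(v>150)
    w=max(blobs(white),key=lambda b:b[1])[0]
    cs=cv2.findContours(w.astype(np.uint8),0,1)[0]; c=max(cs,key=cv2.contourArea)
    P=cast(f,c[:,0],24)[:,:2].astype(np.float32)
    rc=cv2.minAreaRect(P); print("tile rect",rc)
    hull=(R&(h>100)&(h<130)&(s>80)&(v<190))
    bl=blobs(hull); print([(b[1],b[2].round(1)) for b in bl])
    L=max(bl,key=lambda b:b[1])[0]; ys,xs=np.nonzero(L)
    Q=cast(f,np.c_[xs,ys],25)[:,:2]
    print("line centroid",Q.mean(0), "ymax",Q[Q[:,1].argmax()],"ymin",Q[Q[:,1].argmin()])
    for nm,m,z in (("green",(h>45)&(h<85)&(s>110),None),("red",((h<4)|(h>174))&(s>150),None)):
        for b in blobs(m,20): print(nm,b[1],b[2].round(1),"z30",cast(f,b[2],30)[0].round(1),"z55",cast(f,b[2],55)[0].round(1),"z65",cast(f,b[2],65)[0].round(1))
    np.save(f"/tmp/line_{n}.npy",Q)
E
```

```text
== top
tile rect ((531.7689208984375, -24.503082275390625), (199.78114318847656, 289.0256652832031), 18.30108642578125)
[(np.int32(184), array([336.5, 217.1]))]
line centroid [531.80827763 -23.72544958] ymax [507.22231002  57.27154847] ymin [ 557.06289352 -105.23830628]
green 54 [282.6 235.4] z30 [490.6  98.7  30. ] z55 [490.7  96.6  55. ] z65 [490.8  95.7  65. ]
green 171 [183.4 244.4] z30 [470.9 323.5  30. ] z55 [471.5 315.8  55. ] z65 [471.8 312.8  65. ]
green 915 [596.4 294.4] z30 [ 357.2 -604.7   30. ] z55 [ 360.7 -589.6   55. ] z65 [ 362.  -583.5   65. ]
red 57 [390.7 199.4] z30 [ 571.6 -147.4   30. ] z55 [ 569.8 -143.5   55. ] z65 [ 569.1 -141.9   65. ]
red 186 [152.5 243. ] z30 [474.  393.7  30. ] z55 [474.6 384.3  55. ] z65 [474.8 380.6  65. ]
== side
tile rect ((534.4977416992188, -23.292526245117188), (201.06072998046875, 287.3372802734375), 18.361995697021484)
[(np.int32(131), array([342.8, 206.2]))]
line centroid [533.92050586 -14.46717244] ymax [513.34145797  58.29602135] ymin [ 551.47272167 -104.13488358]
green 73 [354.  238.5] z30 [492.  102.1  30. ] z55 [488.7 130.7  55. ] z65 [487.4 142.2  65. ]
green 285 [347.1 311.7] z30 [477.2 289.4  30. ] z55 [474.5 309.4  55. ] z65 [473.5 317.5  65. ]
red 36 [336.4 173.5] z30 [ 572.9 -142.9   30. ] z55 [ 565.9 -103.2   55. ] z65 [563.1 -87.3  65. ]
red 358 [337.7 348.6] z30 [480.5 361.6  30. ] z55 [477.7 378.4  55. ] z65 [476.6 385.1  65. ]
```

```bash
python3 - <<'E'
from rig import grab_frame; import cv2
f=grab_frame("side")["color"][:,:,::-1]; cv2.imwrite("pics/z1.png",cv2.resize(f[280:400,270:420],None,fx=5,fy=5)[:600,:750])
f=grab_frame("top")["color"][:,:,::-1]; cv2.imwrite("pics/z2.png",cv2.resize(f[145:290,250:425],None,fx=4,fy=4))
E
```

```text
(no output)
```

View pics/z2.png

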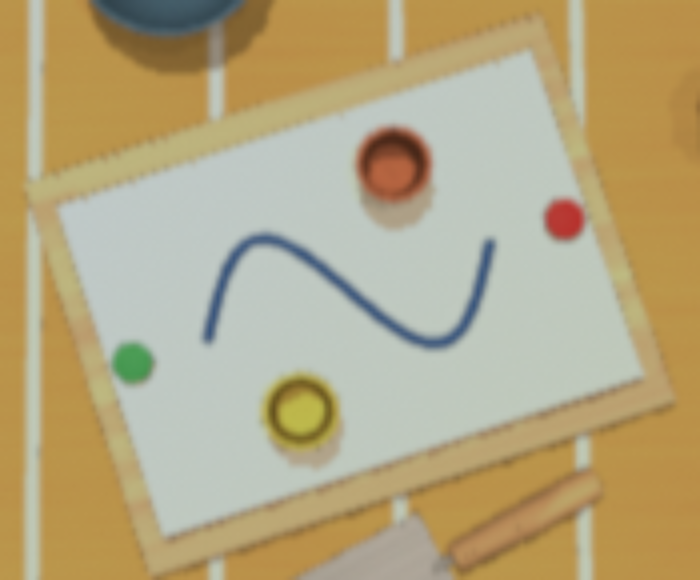

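```bash
cat >> h.py <<'E'
C=np.array([532.3,-24.0]); A=np.deg2rad(18.3)
ex=np.array([np.cos(A),np.sin(A)]); ey=np.array([-np.sin(A),np.cos(A)])
def to_t(p): d=np.asarray(p)[...,:2]-C; return np.stack([d@ex,d@ey],-1)
def to_w(x,y): return C+x*ex+y*ey
def where(gp=155):
    from rig import sense; from scipy.spatial.transform import Rotation as Ro
    s=sense(); R=Ro.from_euler("xyz",s["tcp_rot"]).as_matrix(); g=s["eef_pos"]+gp*R[:,2]; return s,R,g
E
python3 - <<'E'
from h import *; from rig import grab_frame
yy=np.linspace(-85,85,681); S=np.c_[45*np.sin(np.pi*yy/85),yy]
i=np.interp
from scipy.spatial import cKDTree
for n in("top","side"):
    Q=to_t(np.load(f"/tmp/line_{n}.npy")); d,k=cKDTree(S).query(Q); print(n,"dist",d.mean(),d.max(),"bias",(Q-S[k]).mean(0),Q[:,1].min(),Q[:,1].max())
f=grab_frame("top");g=grab_frame("side")
for nm,c in (("brown",(348,186)),("yellow",(325,247))):
    p=to_t(cast(f,c,55))[0]; print(nm,p, "clear",np.linalg.norm(S-p,axis=1).min()-22)
s=np.r_[0,np.cumsum(np.linalg.norm(np.diff(S,axis=0),axis=1))]; print(s[-1])
for t in np.linspace(s[-1],0,17): print(np.interp(t,s,S[:,0]).round(1),np.interp(t,s,S[:,1]).round(1))
E
```

```text
top dist 1.0841009439120612 3.0737694386761003 bias [-0.4691246  -0.09308989] -84.90507949680817 85.74836369003737
side dist 1.389769415929982 3.582472274603896 bias [0.57553937 0.24989801] -83.1370526908396 85.23408669110393
brown [ 56.61270865 -44.87547735] clear 46.01563661282648
yellow [-55.45723326  46.69494496] clear 45.40016292303716
256.39318722630713
0.0 85.0
13.7 76.6
26.9 67.6
38.8 56.9
45.0 42.5
38.8 28.1
26.9 17.4
13.7 8.4
-0.0 -0.0
-13.7 -8.4
-26.9 -17.4
-38.8 -28.1
-45.0 -42.5
-38.8 -56.9
-26.9 -67.6
-13.7 -76.6
-0.0 -85.0
```

The mask of the line agrees with the sine in the tile frame I measured, to within about 1 mm in both views. The pots stand 45 mm clear of the line. I'll go up first, turn the tool to line up with the tile and close the fingers.

```bash
python3 -m creep '[[0,0,-0.096,0,0,-38,1],[0,0,0,0,0,-38,1],[0,0,0,25,-23,0,1],[0,0,0,25,-23,0,1],[0,0,0,25,-23,0,1],[0,0,0,25,-23,0,1],[0,0,0,25,-23,0,1],[0,0,0,25,-23,0,1],[0,0,0,25,-23,0,1],[0,0,0,25,-23,0,1]]'
cat > t.py <<'E'
from h import *
s,R,g=where(); print("t",s["clock"].round(2),"tcp",s["eef_pos"].round(1),"rot",s["tcp_rot"].round(4),"grasp tile",to_t(g).round(1),"tip z",round(float(s["eef_pos"][2]-173.4),1),"open",round(float(s["opening"]),3),"q",s["qpos"].round(2),"F",s["contact_force"].round(1))
E
python3 t.py
```

```text
clock: 1.28
eef_pos: [270.6, -366.9, 483.8]
tcp_rot: [3.138, -0.0, 0.316]
contact_force: [0.5, 0.2, 0.4]
opening: -0.001Traceback (most recent call last):
  File "t.py", line 2, in <module>
    s,R,g=where(); print("t",s["clock"].round(2),"tcp",s["eef_pos"].round(1),"rot",s["tcp_rot"].round(4),"grasp tile",to_t(g).round(1),"tip z",round(float(s["eef_pos"][2]-173.4),1),"open",round(float(s["opening"]),3),"q",s["qpos"].round(2),"F",s["contact_force"].round(1))
                             ^^^^^^^^^^^^^^^^
AttributeError: 'float' object has no attribute 'round'
```

```bash
sed -i 's/s\["clock"\].round(2)/round(float(s["clock"]),2)/' t.py; python3 -m creep '[[0,0,0,27,-25,0,1],[0,0,0,27,-25,0,1],[0,0,0,27,-25,0,1],[0,0,0,27,-25,0,1],[0,0,0,27,-25,0,1],[0,0,0,27,-25,0,1],[0,0,0,27,-25,0,1],[0,0,0,27,-25,0,1],[0,0,0,27,-25,0,1],[0,0,0,27,-25,0,1]]' >/dev/null; python3 t.py
```

```text
t 2.12 tcp [453.4 -28.1 486.1] rot [ 3.1315 -0.0071  0.3127] grasp tile [-75.1  19.3] tip z 312.7 open -0.004 q [-0.06 -0.    1.88 -0.01  1.25  1.2 ] F [-0.1 -0.6  0.3]
```

```bash
cat >> t.py <<'E'
from scipy.spatial.transform import Rotation as Ro
Rt=Ro.from_euler("xyz",[np.pi,0,A]).as_matrix(); print("turn fix",Ro.from_matrix(R.T@Rt).as_rotvec().round(4), "tcp tile",to_t(s["eef_pos"]).round(1))
E
python3 -m creep '[[0,0,0,25,-22,0,1],[0,0,0,25,-22,0,1],[0,0,0,22,-19,30,1],[0,0,0,0,0,40,1],[0,0,0,0,0,40,1],[0,0,0,0,0,40,1],[0,0,0,0,0,20,1],[0,0,0,0,0,0,1]]' >/dev/null; python3 t.py
```

```text
t 2.78 tcp [511.2  66.2 315.3] rot [ 3.1302 -0.0226  0.323 ] grasp tile [11.8 90.5] tip z 141.9 open -0.002 q [ 0.13  0.29  1.96 -0.01  0.87  1.38] F [ 0.2 -0.3 -0.1]
turn fix [ 0.0113 -0.0227  0.0034] tcp tile [ 8.3 92.3]
```

```bash
python3 -m creep '[[0.011,-0.023,0.003,-8,7,15,1],[0,0,0,0,0,30,1],[0,0,0,0,0,25,1],[0,0,0,0,0,0,1],[0,0,0,0,0,0,1]]' >/dev/null; python3 t.py
```

```text
t 3.2 tcp [507.2  54.7 246.1] rot [-3.1408e+00  6.0000e-04  3.1940e-01] grasp tile [ 0.8 82.7] tip z 72.7 open -0.002 q [0.1  0.39 2.   0.   0.75 1.35] F [ 1.  -0.4  0.6]
turn fix [-0.0008  0.0006 -0.    ] tcp tile [ 0.9 82.6]
```

```bash
python3 -m creep '[[0,0,0,-1,-2,12,1],[0,0,0,0,0,12,1],[0,0,0,0,0,5,1],[0,0,0,0,0,0,1],[0,0,0,0,0,0,1]]' >/dev/null; python3 t.py; python3 - <<'E'
from rig import grab_frame; import cv2
for n in ("top","side"):
    cv2.imwrite(f"pics/{n}1.png",cv2.resize(grab_frame(n)["color"][130:300,240:440,::-1],None,fx=3,fy=3))
E
```

```text
t 3.62 tcp [508.5  55.2 222.4] rot [ 3.141  -0.0067  0.318 ] grasp tile [ 3.3 82.5] tip z 49.0 open 0.003 q [0.1  0.43 2.01 0.   0.69 1.36] F [-0.   0.3  0.7]
turn fix [ 0.0006 -0.0067 -0.0014] tcp tile [ 2.2 82.6]
```

View pics/side1.png

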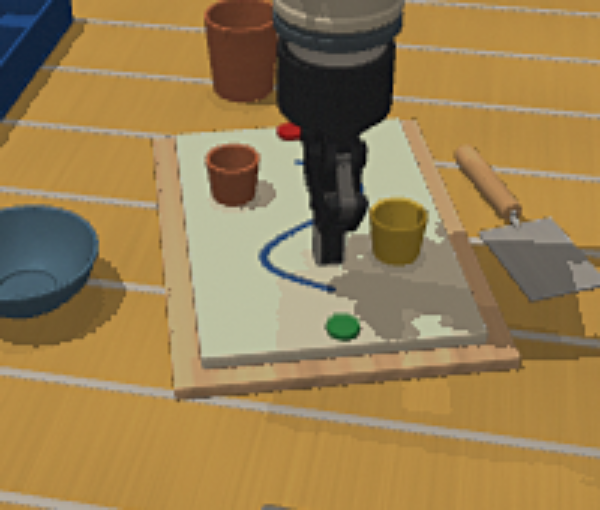

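The crop shows the closed tips above the line's end: the tip is at (330,262) and the line's end at (333,290). I'll check this by ray.

```bash
python3 - <<'E'
from h import *; from rig import grab_frame
f=grab_frame("side")
print(to_t(cast(f,(350,217.3),49)), to_t(cast(f,(240+333/3,130+290/3),25)))
E
python3 t.py
python3 -m creep '[[0,-0.007,0,-2,-2,6,1],[0,0,0,0,0,5,1],[0,0,0,0,0,0,1],[0,0,0,0,0,0,1]]' >/dev/null; python3 t.py
```

```text
[[ 1.9385344  84.88049279]] [[-0.3854304  87.48125035]]
t 3.77 tcp [508.4  55.2 222.4] rot [ 3.141  -0.007   0.3181] grasp tile [ 3.3 82.6] tip z 49.0 open 0.001 q [0.1  0.43 2.01 0.   0.69 1.36] F [0.3 0.  0.2]
turn fix [ 0.0006 -0.007  -0.0013] tcp tile [ 2.2 82.7]
t 4.1 tcp [505.9  56.8 211.2] rot [ 3.1407e+00 -6.0000e-04  3.1840e-01] grasp tile [ 0.4 84.9] tip z 37.8 open -0.0 q [ 0.11  0.45  2.02 -0.    0.67  1.36] F [-0.4 -1.  -0.1]
turn fix [ 0.0009 -0.0006 -0.001 ] tcp tile [ 0.3 85. ]
```

```bash
python3 -m creep '[[0,0,0,6.7,4.3,1,1],[0,0,0,6.7,4.3,0,1],[0,0,0,6.7,4.3,0,1],[0,0,0,6.5,4.5,0,1],[0,0,0,0,0,0,1],[0,0,0,0,0,0,1]]' >/dev/null; python3 t.py
```

```text
t 4.6 tcp [541.   47.6 210.1] rot [ 3.1404e+00 -1.4000e-03  3.1850e-01] grasp tile [31. 65.] tip z 36.7 open 0.0 q [ 0.09  0.49  1.95 -0.    0.7   1.34] F [ 0.3  0.3 -1.3]
turn fix [ 0.0012 -0.0014 -0.0009] tcp tile [30.8 65.2]
```

```bash
python3 -m creep '[[0,0,0,3.9,4,0,1],[0,0,0,3.5,3.5,0,1],[0,0,0,3,5.5,0,1],[0,0,0,1,6,0,1],[0,0,0,0,0,0,1],[0,0,0,0,0,0,1]]' >/dev/null; python3 t.py
```

```text
t 5.1 tcp [559.5  31.2 210.1] rot [ 3.1404e+00 -1.1000e-03  3.1830e-01] grasp tile [43.4 43.7] tip z 36.7 open 0.002 q [ 0.05  0.51  1.91 -0.    0.72  1.31] F [ 0.6 -0.4 -0.2]
turn fix [ 0.0012 -0.0011 -0.0011] tcp tile [43.2 43.9]
```

```bash
python3 -m creep '[[0,0,0,1,5,0,1],[0,0,0,-2.5,5,0,1],[0,0,0,-3.5,4.5,0,1],[0,0,0,-5,5,0,1],[0,0,0,-5,4,0,1],[0,0,0,0,0,0,1],[0,0,0,0,0,0,1]]' >/dev/null; python3 t.py
```

```text
t 5.68 tcp [550.8   0.9 210. ] rot [3.1407e+00 1.0000e-04 3.1780e-01] grasp tile [25.4 17.7] tip z 36.6 open 0.001 q [-0.    0.5   1.93 -0.    0.71  1.25] F [-1.2 -0.1  0.2]
turn fix [ 0.0009  0.0001 -0.0016] tcp tile [25.4 17.8]
```

```bash
python3 -m creep '[[0,0,0,-5.7,3.9,0,1],[0,0,0,-5.7,3.9,0,1],[0,0,0,-5.7,3.9,0,1],[0,0,0,-5.5,3.9,0,1],[0,0,0,0,0,0,1],[0,0,0,0,0,0,1]]' >/dev/null; python3 t.py
```

```text
t 6.18 tcp [531.9 -23.3 210.1] rot [3.1409e+00 4.0000e-04 3.1790e-01] grasp tile [-0.2  0.7] tip z 36.7 open 0.0 q [-0.05  0.48  1.97 -0.    0.69  1.21] F [ 0.5  1.1 -0.6]
turn fix [ 0.0007  0.0004 -0.0015] tcp tile [-0.2  0.8]
```

```bash
python3 -m creep '[[0,0,0,-5.9,4,0,1],[0,0,0,-5.9,4,0,1],[0,0,0,-5.9,4,0,1],[0,0,0,-5.9,4,0,1],[0,0,0,0,0,0,1],[0,0,0,0,0,0,1]]' >/dev/null; python3 t.py
```

```text
t 6.68 tcp [512.5 -48.3 210.1] rot [3.1409e+00 3.0000e-04 3.1790e-01] grasp tile [-26.5 -17. ] tip z 36.7 open 0.001 q [-0.1   0.46  2.01 -0.    0.67  1.16] F [0.2 1.1 0.7]
turn fix [ 0.0007  0.0003 -0.0015] tcp tile [-26.4 -16.9]
```

```bash
python3 -m creep '[[0,0,0,-5.8,5,0,1],[0,0,0,-5.2,5,0,1],[0,0,0,-3.5,6,0,1],[0,0,0,-1.7,6,0,1],[0,0,0,0,0,0,1],[0,0,0,0,0,0,1]]' >/dev/null; python3 t.py
```

```text
t 7.18 tcp [503.3 -77.3 210.3] rot [ 3.1406e+00 -2.0000e-04  3.1780e-01] grasp tile [-44.2 -41.6] tip z 36.9 open -0.0 q [-0.16  0.45  2.02 -0.    0.67  1.1 ] F [-0.3 -0.5 -0.3]
turn fix [ 0.001  -0.0002 -0.0016] tcp tile [-44.3 -41.5]
```

```bash
python3 -m creep '[[0,0,0,-0.5,5,0,1],[0,0,0,2,5,0,1],[0,0,0,4,4.5,0,1],[0,0,0,5,4.5,0,1],[0,0,0,5,4,0,1],[0,0,0,0,0,0,1],[0,0,0,0,0,0,1]]' >/dev/null; python3 t.py
```

```text
t 7.77 tcp [528.8 -96.2 210.4] rot [ 3.140e+00 -1.500e-03  3.178e-01] grasp tile [-25.8 -67.7] tip z 37.0 open 0.002 q [-0.18  0.49  1.96 -0.    0.69  1.07] F [ 0.2 -0.1 -0.1]
turn fix [ 0.0016 -0.0015 -0.0016] tcp tile [-26.  -67.4]
```

```bash
python3 -m creep '[[0,0,0,5.8,3.9,0,1],[0,0,0,5.8,3.9,0,1],[0,0,0,5.8,3.9,0,1],[0,0,0,5.6,4,0,1],[0,0,0,0,0,0,1],[0,0,0,0,0,0,1]]' >/dev/null; python3 t.py
```

```text
t 8.27 tcp [ 558.8 -104.3  210.2] rot [ 3.1401e+00 -1.5000e-03  3.1850e-01] grasp tile [  0.2 -84.8] tip z 36.8 open -0.001 q [-0.19  0.52  1.89 -0.    0.73  1.07] F [-0.2  0.8 -0.4]
turn fix [ 0.0015 -0.0015 -0.0009] tcp tile [ -0.  -84.6]
```

```bash
python3 - <<'E'
from rig import grab_frame; import cv2
for n in ("side",):
    cv2.imwrite(f"pics/{n}2.png",cv2.resize(grab_frame(n)["color"][130:300,240:440,::-1],None,fx=3,fy=3))
E
```

```text
(no output)
```

View pics/side2.png

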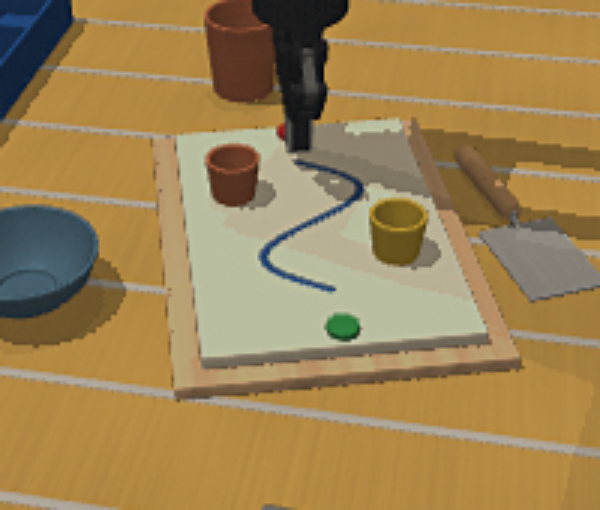

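The tips are over the red end: the tip is at (297,150), the line's end at (297,162), and everything is in place. Next is the button.

```bash
python3 -m creep '[[0,0,0,0,0,-25,1],[0,0,0,0,0,-35,1],[0,0,0,0,0,-35,1],[0,0,0,4,-20,0,1],[0,0,0,4,-34,0,1],[0,0,0,4,-34,0,1],[0,0,0,4,-34,0,1],[0,0,0,4,-34,0,1],[0,0,0,4,-34,0,1],[0,0,0,4,-34,0,1]]' >/dev/null; python3 t.py
python3 -m creep '[[0,0,0,4,-34,0,1],[0,0,0,4,-34,0,1],[0,0,0,4,-34,0,1],[0,0,0,4,-20,0,1],[0,0,0,0,-10,0,1],[0,0,0,0,0,0,1],[0,0,0,0,0,0,1]]' >/dev/null; python3 t.py

```

```text
t 9.15 tcp [512.3 120.1 309.9] rot [ 3.1399e+00 -1.9000e-03  3.0910e-01] grasp tile [ 26.6 142.8] tip z 136.5 open 0.001 q [ 0.23  0.32  1.93 -0.    0.89  1.49] F [ 0.6 -0.8  0.2]
turn fix [ 0.0017 -0.0019 -0.0103] tcp tile [ 26.3 143. ]
t 9.73 tcp [481.1 261.5 309.9] rot [ 3.1407e+00 -1.1000e-03  3.1560e-01] grasp tile [ 41.2 287. ] tip z 136.5 open -0.001 q [ 0.5   0.35  1.88 -0.    0.91  1.75] F [ 0.2 -1.9  0.6]
turn fix [ 0.0009 -0.0011 -0.0038] tcp tile [ 41.1 287.2]
```

```bash
python3 -m creep '[[0,0,0,3,-18,0,1],[0,0,0,3,-18,0,1],[0,0,0,1,-10,8,1],[0,0,0,0,0,12,1],[0,0,0,0,0,15,1],[0,0,0,0,0,5,1],[0,0,0,0,0,0,1],[0,0,0,0,0,0,1]]' >/dev/null; python3 t.py
python3 - <<'E'
from rig import grab_frame; import cv2
for n in ("side",):
    cv2.imwrite(f"pics/{n}3.png",cv2.resize(grab_frame(n)["color"][220:400,240:440,::-1],None,fx=3,fy=3))
E
```

```text
t 10.4 tcp [474.6 298.7 264.6] rot [3.1369 0.0035 0.3094] grasp tile [ 46.  323.8] tip z 91.2 open 0.006 q [ 0.56  0.43  1.88 -0.01  0.83  1.82] F [-0.1  0.1  0.2]
turn fix [ 0.0047  0.0035 -0.01  ] tcp tile [ 46.5 324.5]
```

View pics/side3.png

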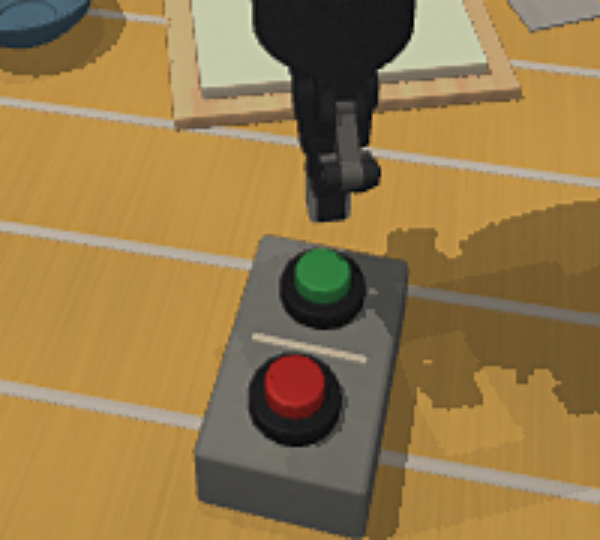

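The box is clear. The green cap's top face is centred near crop (324,269), which is full-frame (348,309.7), and the tips are at (328,215).

```bash
python3 - <<'E'
from h import *; from rig import grab_frame
f=grab_frame("side");t=grab_frame("top")
for z in (56,60,64,68): print(z,cast(f,(348,309.7),z)[0].round(1),cast(t,(183.4,244.4),z)[0].round(1), to_t(cast(f,(348,309.7),z)))
E
```

```text
56 [473.6 306.1  56. ] [471.5 315.6  56. ] [[ 47.88880766 331.85055134]]
60 [473.2 309.3  60. ] [471.6 314.3  60. ] [[ 48.51125619 335.05748189]]
64 [472.7 312.6  64. ] [471.7 313.1  64. ] [[ 49.13370473 338.26441244]]
68 [472.3 315.8  68. ] [471.8 311.9  68. ] [[ 49.75615326 341.47134299]]
```

```bash
python3 -m creep '[[0.005,0.003,-0.01,2.5,-7,0,1],[0,0,0,0,-6,5,1],[0,0,0,0,0,6,1],[0,0,0,0,0,0,1],[0,0,0,0,0,0,1]]' >/dev/null; python3 t.py
python3 - <<'E'
from rig import grab_frame; import cv2
for n in ("side",):
    cv2.imwrite(f"pics/{n}4.png",cv2.resize(grab_frame(n)["color"][220:400,240:440,::-1],None,fx=3,fy=3))
E
```

```text
t 10.97 tcp [473.9 314.5 255.5] rot [-3.1389 -0.0058  0.3208] grasp tile [ 51.7 340.1] tip z 82.1 open 0.002 q [0.58 0.45 1.87 0.   0.81 1.83] F [-0.2 -1.7 -0.4]
turn fix [-0.0027 -0.0058  0.0014] tcp tile [ 50.8 339.7]
```

View pics/side4.png

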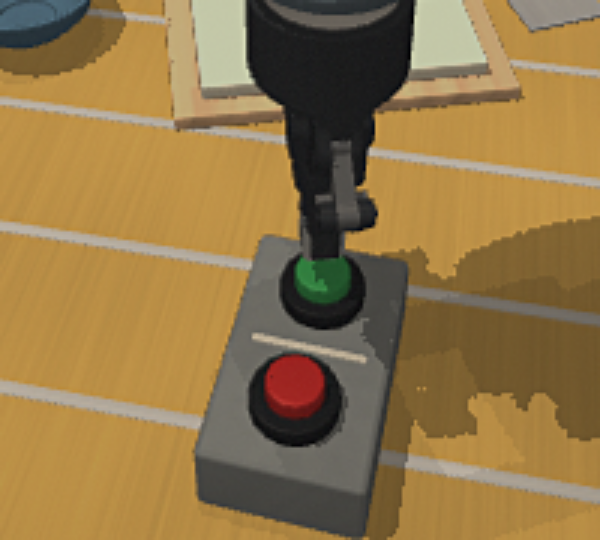

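The tips are just over the green cap, so I'll go down in small steps and watch the force.

```bash
for i in 1; do python3 -m creep '[[0,-0.006,0,-1,1,4,1],[0,0,0,0,0,4,1],[0,0,0,0,0,4,1],[0,0,0,0,0,0,1]]' >/dev/null; python3 t.py; done
```

```text
t 11.35 tcp [473.  312.9 242.4] rot [-3.1391e+00  1.1000e-03  3.2100e-01] grasp tile [ 49.3 338.9] tip z 69.0 open -0.002 q [0.58 0.47 1.88 0.   0.79 1.83] F [-0.8 -0.2  0.6]
turn fix [-0.0025  0.0011  0.0016] tcp tile [ 49.5 338.5]
```

```bash
python3 -m creep '[[0,0,0,0,0,3,1],[0,0,0,0,0,2,1],[0,0,0,0,0,0,1]]' >/dev/null; python3 t.py;  python3 -m creep '[[0,0,0,0,0,2,1],[0,0,0,0,0,0,1]]' >/dev/null; python3 t.py
```

```text
t 11.6 tcp [473.2 312.9 236.9] rot [-3.1389e+00  8.0000e-04  3.2060e-01] grasp tile [ 49.6 338.9] tip z 63.5 open -0.002 q [0.58 0.48 1.88 0.   0.78 1.83] F [0.  0.3 1.8]
turn fix [-0.0027  0.0008  0.0012] tcp tile [ 49.7 338.5]
t 11.77 tcp [473.2 313.  234.9] rot [-3.1389e+00  9.0000e-04  3.2050e-01] grasp tile [ 49.6 338.9] tip z 61.5 open 0.001 q [0.58 0.48 1.88 0.   0.78 1.83] F [-1.7 -0.7  3.8]
turn fix [-0.0027  0.0009  0.0011] tcp tile [ 49.7 338.5]
```

```bash
python3 -m creep '[[0,0,0,0,0,2,1],[0,0,0,0,0,0,1]]' >/dev/null; python3 t.py;  python3 -m creep '[[0,0,0,0,0,1.5,1],[0,0,0,0,0,0,1]]' >/dev/null; python3 t.py
```

```text
t 11.93 tcp [473.3 313.  234.6] rot [-3.1389e+00  1.0000e-03  3.2050e-01] grasp tile [ 49.6 338.9] tip z 61.2 open -0.002 q [0.58 0.48 1.88 0.   0.78 1.83] F [-2.6 -1.5  3.5]
turn fix [-0.0027  0.001   0.0011] tcp tile [ 49.8 338.5]
t 12.1 tcp [473.3 313.  234.7] rot [-3.1389e+00  7.0000e-04  3.2060e-01] grasp tile [ 49.7 338.9] tip z 61.3 open -0.001 q [0.58 0.48 1.88 0.   0.78 1.83] F [-1.4 -1.2  3.4]
turn fix [-0.0027  0.0007  0.0012] tcp tile [ 49.8 338.5]
```

```bash
python3 -m creep '[[0,0,0,0,0,5,1],[0,0,0,0,0,5,1],[0,0,0,0,0,5,1]]' >/dev/null; python3 t.py; python3 - <<'E'
from rig import grab_frame; import cv2
for n in ("side",):
    cv2.imwrite(f"pics/{n}5.png",cv2.resize(grab_frame(n)["color"][220:400,240:440,::-1],None,fx=3,fy=3))
E
```

```text
t 12.35 tcp [473.8 313.4 233.1] rot [-3.1389e+00  6.0000e-04  3.2070e-01] grasp tile [ 50.3 339.1] tip z 59.7 open -0.001 q [0.58 0.48 1.88 0.   0.77 1.83] F [-19.8 -12.3  69.6]
turn fix [-0.0027  0.0006  0.0013] tcp tile [ 50.4 338.7]
```

View pics/side5.png

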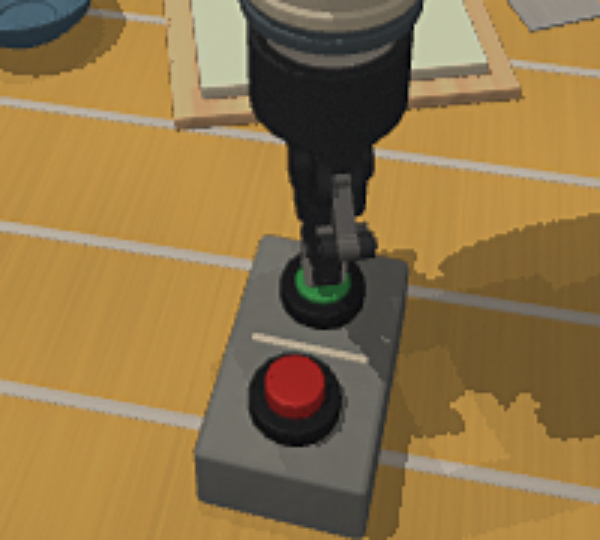

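The force rose to 69.6 N and the cap sits lower, so the button has bottomed out. I'm retreating straight up.

```bash
python3 -m creep '[[0,0,0,0,0,-6,1],[0,0,0,0,0,-12,1],[0,0,0,0,0,-30,1],[0,0,0,0,0,-35,1],[0,0,0,0,0,-35,1],[0,0,0,0,0,-15,1],[0,0,0,0,0,0,1],[0,0,0,0,0,0,1],[0,0,0,0,0,0,1]]' >/dev/null; python3 t.py; python3 - <<'E'
from h import *; from rig import grab_frame
for n in ("side","top"):
    f=grab_frame(n); cv2.imwrite(f"pics/{n}6.png",f["color"][:,:,::-1])
    a=cv2.imread(f"pics/{n}0.png").astype(int); d=np.abs(a-f["color"][:,:,::-1].astype(int)).max(2)
    H=hsv(f).astype(int); h,s=H[...,0],H[...,1]
    for nm,m in (("green",(h>45)&(h<85)&(s>110)),("red",((h<4)|(h>174))&(s>150))): print(n,nm,[(int(b[1]),b[2].round(1).tolist()) for b in blobs(m,20)])
E
```

```text
t 13.15 tcp [473.  312.1 375.3] rot [-3.1385e+00 -2.9000e-03  3.2080e-01] grasp tile [ 49.7 338.2] tip z 201.9 open 0.003 q [0.58 0.29 1.79 0.   1.05 1.83] F [ 0.5  0.5 -1.3]
turn fix [-0.0031 -0.0029  0.0014] tcp tile [ 49.2 337.7]
side green [(287, [347.1, 311.7])]
side red [(354, [337.7, 348.5])]
top green [(54, [282.6, 235.4]), (154, [183.9, 244.7]), (944, [595.6, 294.9])]
top red [(56, [390.7, 199.5])]
```

View pics/side6.png

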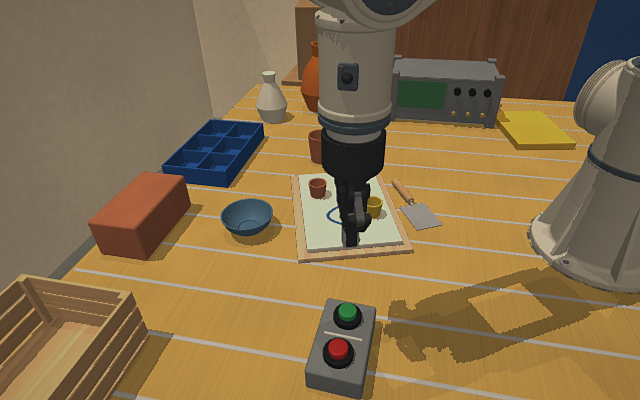

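View pics/top6.png

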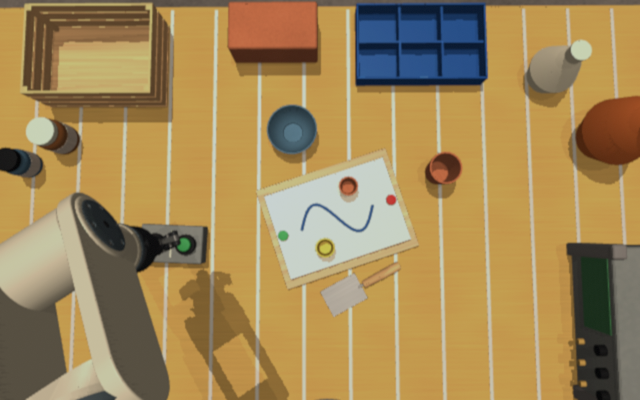

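Both discs, both pots, the bowl, the cup and the spatula are where they started. The green cap is back at its start pixel in the side view (347.1,311.7), the red cap has moved by at most 0.1 px, and the arm is clear of everything. I'm handing in.

```bash
python3 -c "
from rig import job; job.sign_off()"
```

```text
the job is handed in; nothing more can be done
```

I traced the blue line from the green disc's end to the red disc's end with the fingers closed, then pressed the green button, let it come up again and handed the job in at about 13 s. No verdict was reported.

- **Trace:** At each stop the grasp point was within about 2 mm of its line point, except point 2, where the arm overshot to about 5 mm. The limit is 12 mm. The tips were 12 to 14 mm above the tile throughout, slightly over the centimetre asked for, and I saw no sign of contact with the tile.
- **Button:** My first light press stalled at about 3.5 N, so I couldn't be sure it was down far enough. I pushed further until it bottomed out. The last reading was about 70 N, far more than the 4 N needed but under the 120 N wrist limit.
- **Last checks:** In the side view the green cap was back at its starting pixel and the red cap had not moved. In the top view both discs matched their starting positions to 0.1 pixel. By eye, the pots, bowl, cup and spatula had not moved. The tips were about 140 mm above the button, touching nothing.
- **Disagreement:** The two cameras differed by about 2 to 3 mm on the tile's centre. I used a position in between, and the line seen in each view matched it to about 1 mm on average.

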